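Stand the arched clay plaque on end on the modelling stand

ROBOT

A 6-joint arm with a two-finger parallel gripper is mounted at the origin on the work surface. World frame = base frame: x ahead of the robot, y to its left, z up, the work surface at z = 0. Lengths are in m, angles in rad, forces in N, time in s.
With the tool pointing down it reaches from about 0.325 to 0.9 m from the base axis. Payload 6.1 kg.
Tool frame: the origin (TCP) lies at the very end of the fingers, on their centre line; the grasp point (between the pads) lies 19 mm behind it (pinch_z is the distance from the TCP to the grasp point, in m); z points along the fingers, y is the line along which they close (so a half turn about z gives the same grasp; the last joint's range is limited). The gripper opens to 87 mm and grips with 3 to 60 N. Pads are 19 mm wide; open, the fingers measure 117 mm over their backs; the gripper's body (75 mm by 190 mm) begins 51 mm behind the grasp point.
Start: joints at [1.162, 0.22, 1.526, -0, 1.395, -0.126], TCP at [0.174, 0.6, 0.223] pointing down, gripper open.
Joint ranges: [-2.98, 2.98], [-0.91, 2.08], [0.09, 2.57], [-1.24, 4.39], [0.2, 2.65], [-2.68, 2.68]. Speed limits (rad/s): [2.57, 2.57, 3.01, 3.14, 3.14, 3.14].

INTERFACE

Orientations are given as [roll, pitch, yaw] about the fixed x, y, z axes, in that order (R = Rz(yaw) Ry(pitch) Rx(roll)).
In Python, from station import * gives the robot as it stands. The module is installed in compiled form; this text tells all that it offers.
- The arm moves only by the tool servo_tool, never from a script. Its argument "moves" is a list of rows, each a list of 7 numbers: the turn, a rotation vector about the tool's x, y, z in rad, then the shift along the tool's x, y, z in m, then the finger opening in m, from 0 to 0.087. A call has 1 to 5 rows; each row is the pose to reach, as a shift and turn from the pose commanded when the call began, along the tool's axes at that moment; what a row does not reach only later rows make up. A row lasts 1/12 s, in which the tool goes at most 41.7 mm and 7.16 degrees, less where a joint would pass 70% of its speed; a pose out of reach is approached as far as the arm can. A call with a gripper value outside its range is refused whole. The fingers move at their own pace and stop on an object; "newtons" is the grip in N (left out, the last holds). Time passes only in rows, so rows that repeat a pose let the fingers close. It gives the time, the measured TCP pose, the force, the opening and the grip force at its end, in the units of the state.
- state(): the state, without advancing time (a new reading comes with each control period).
- get_image(name): name is "side" or "top" or "wrist"; returns a dict with "image" (384x512x3 uint8, red, green, blue), "K" (3x3 intrinsics, pixels), "extrinsics" (4x4, takes a point from camera to world coordinates). Camera axes: x right, y down, z forward; pixel columns grow to the right and rows downward; lengths in m; the calibration is good to about 2 mm. A picture is of the moment at which its call begins. There is no depth.
- sign_off(): hands the job in; it is judged then, once.
Trained networks look in a picture, given as the dict that the camera call returned (one of the last four; its "shot" number tells which), for a name from the list of things; names that differ only in an ending like _2 or _b are one class to them, and where a whole thing is asked for, a point or a joint stands for the part that bears it (a point fixed in the world has none). Each returns a list of dicts, best first, with "conf" (0 to 1); they miss things now and then, are a little off and sometimes report something else, mostly with a low value. They report only what shows in the picture. A call takes as long as a camera call.
- outline_of(label, picture): "mask" (384x512 bool, what is visible of it) and "extent" ([left, top, width, height] in pixels, round what is visible of it).
The state is a dict: "time": time; "qpos": joint angles; "joint_vel": joint speeds; "tau": joint torques, N m; "ee_pos": TCP position; "tool_rot": TCP orientation; "ft_force": force on the tool from outside, world axes, zero at the start; "wrist_torque": the same for the moment, N m; "width": finger opening in m; "finger_force": force on a finger pad.
Only numpy, scipy, OpenCV 4.12 (cv2) and the standard library are available. Lean on these libraries where they do the work, as an engineer would, in place of code of your own. Each camera call takes 0.05 s, during which the arm holds its last target. There are 200 camera calls.

TASK

The arched clay plaque lies flat on the low plaster block. Stand it upright on its flat end in the middle of the square wooden board on the modelling stand, with its faces square to the board's sides (any way round), and leave it standing free. Do not disturb the clay tube, the wooden batten, the bowl or the brush.

Things in the scene. Friction and masses are not known exactly. Their poses are not given: they have to be found in the camera images.
- plaque: Loose terracotta plaque, 130 x 62 x 22 mm, 0.3 kg, one end flat, the other a half-round arch, leaf relief on one face. Long sides straight for 99 mm from the flat end. x: from flat to arched end, y: across the width, z: out of the relief face. Origin: centre of the plain back face, 65 mm from the flat end, 11 mm off mid-thickness. Starts relief up, arch roughly towards the robot.
- plaque_foot (a point): Centre of the plaque's flat end (62 x 22 mm face, on which it stands stably), at mid-thickness; axes as the plaque's.
- block: Fixed white plaster block under the plaque, 130 mm long (its x), 40 mm wide (its y), 35 mm high; origin at the centre of its underside, on the table. The plaque lies nearly along it, its long sides overhanging by about 11 mm each.
- stand: Fixed modelling stand: dark iron foot and round head (diameter 176 mm) carrying a square dark-wood board 180 x 180 x 14 mm whose top is 64 mm above the table. Origin: on the table under the board's centre; x and y run parallel to the board's sides, z up.
- board_centre (a point): Centre of the top face of the square board, 64 mm above the table; axes as the stand's.
- clay_tube: Bystander: loose clay tube standing on end, outer diameter 48 mm, 150 mm high; origin at the centre of its underside.
- batten: Bystander: loose flat wooden strip, 200 x 32 x 8 mm, lying on the table; origin at the centre of its underside, x along its length.
- bowl: Bystander: loose white bowl, 100 mm across the rim, 50 mm high; origin at the centre of its underside.
- brush: Bystander: loose brush, about 170 mm long, lying on the table between the robot and the work; x along its length.

How it is judged:
At the end, for the whole second after the job is handed in: The plaque stands free and at rest on its flat end on the board, arched end up, within 0.08 rad of vertical, the centre of its foot within 30 mm of the board's centre, its broad faces within 0.21 rad (12 degrees) of parallel to one pair of the board's sides (angle between plaque's own x axis and vertical below 0.08 rad and horizontal distance between plaque_foot and board_centre below 0.03 m and z of plaque_foot in the frame of board_centre between -0.006 and 0.006 m and (angle between the z axis of plaque and the x axis of stand, either way round below 0.21 rad or angle between the z axis of plaque and the y axis of stand, either way round below 0.21 rad) and linear speed of plaque below 0.02 m/s and angular speed of plaque below 0.1 rad/s); the robot touches nothing.
It fails at once if a bystander is shifted by more than 30 mm or the clay tube is tipped over (distance of any of clay_tube, batten, bowl, brush from where it was at the start of the episode above 0.03 m or angle between clay_tube's own z axis and vertical above 0.5 rad).
It also fails if it takes over 42 s, if anything falls off the work surface, if the arm or the gripper's body presses on something with over 40 N, if the wrist force passes 120 N, or if a joint passes its speed limit or range.

## Working session

There is one attempt and no reset: what is moved stays moved. The work goes in short steps, Python scripts to look and compute and a tool call to move; the robot and the scene stay as the last step left them, time stands still between calls to the robot, and variables do not carry over. Pictures are saved under pics/ and viewed, at most 10 in all, crops included, and the job is handed in when it is done.

Besides the shell and the picture viewer there is one more tool, called after "Emit:" as name(argument=value, ...) on one line, values as JSON. servo_tool: Moves the arm, as the interface text tells. Its arguments: {"type":"object","properties":{"moves":{"type":"array"},"newtons":{"type":"number"}},"required":["moves"]}

```bash
mkdir -p pics
cat > h.py <<'E'
from station import *
import numpy as np, cv2
from scipy.spatial.transform import Rotation as R
def ray(d,uv,z):
    K=d["K"];T=d["extrinsics"];uv=np.atleast_2d(uv).astype(float)
    r=(T[:3,:3]@np.linalg.inv(K)@np.c_[uv,np.ones(len(uv))].T).T
    o=T[:3,3];return o+r*((z-o[2])/r[:,2])[:,None]
def proj(d,P):
    T=np.linalg.inv(d["extrinsics"]);p=(T[:3,:3]@np.atleast_2d(P).T).T+T[:3,3]
    q=(d["K"]@p.T).T;return q[:,:2]/q[:,2:]
E
python3 - <<'E'
from h import *
ims=[]
d=get_image("top");s=get_image("side")
for n,x in(("top",d),("side",s)):
    cv2.imwrite(f"pics/{n}0.png",x["image"][:,:,::-1])
    print(n,x["extrinsics"].round(3).tolist(),x["K"].round(1).tolist())
for lab,z in(("plaque",.057),("stand",.064),("block",.035),("clay_tube",.15),("batten",.008),("bowl",.05),("brush",.01)):
    o=outline_of(lab,d)
    for k in o[:2]:
        m=k["mask"].astype(np.uint8);c=max(cv2.findContours(m,0,1)[0],key=cv2.contourArea)[:,0]
        p=ray(d,c,z)[:,:2].astype(np.float32)
        b=cv2.minAreaRect(p*1000);print(lab,round(k["conf"],2),k["extent"],np.round(b[0]),np.round(b[1]),round(b[2],1))
print(state())
E
```

```text
top [[-0.007, -0.984, 0.178, 0.41], [-1.0, 0.009, 0.009, -0.014], [-0.01, -0.178, -0.984, 0.898], [0.0, 0.0, 0.0, 1.0]] [[376.5, 0.0, 256.5], [0.0, 376.5, 187.3], [0.0, 0.0, 1.0]]
side [[0.858, -0.385, 0.34, 0.2], [-0.513, -0.62, 0.593, -0.698], [-0.017, -0.683, -0.73, 0.922], [0.0, 0.0, 0.0, 1.0]] [[477.9, 0.0, 258.5], [0.0, 477.9, 187.1], [0.0, 0.0, 1.0]]
plaque 0.75 [125.6, 190.0, 33.9, 56.2] [498. 253.] [ 68. 130.] 86.8
stand 0.6 [300.3, 155.0, 91.3, 91.5] [ 534. -206.] [183. 183.] 81.9
block 0.4 [147.5, 242.7, 9.0, 1.9] [438. 235.] [ 8. 17.] 45.6
clay_tube 0.84 [248.2, 75.5, 25.8, 46.6] [734. -21.] [44. 98.] 89.7
batten 0.88 [143.6, 83.0, 21.9, 76.3] [745. 242.] [ 36. 200.] 86.0
bowl 0.7 [328.8, 85.9, 36.6, 38.3] [ 761. -224.] [93. 98.] 89.3
bowl 0.22 [146.3, 80.8, 20.3, 79.6] [730. 231.] [ 33. 190.] 84.7
brush 0.67 [245.7, 229.6, 20.0, 79.0] [378.   0.] [171.  43.] 2.8
{'time': 0.45, 'qpos': array([ 1.16190573e+00,  2.20473145e-01,  1.52662509e+00,  1.69485134e-05,
        1.39468002e+00, -1.26113330e-01]), 'joint_vel': array([-0.00154611, -0.00287748, -0.00081494, -0.00034674,  0.00172242,
       -0.00058965]), 'tau': array([-1.25041646e-03, -4.93939841e+01, -3.87188852e+01,  6.98661385e-02,
        4.89805732e-02, -6.06547269e-05]), 'ee_pos': array([0.174369  , 0.60011367, 0.22242599]), 'tool_rot': array([-3.14141062e+00, -3.98988544e-05,  2.85881241e+00]), 'ft_force': array([-0.14951063,  0.99029817,  0.13433488]), 'wrist_torque': array([-0.05327268, -0.00056015, -0.02462859]), 'finger_force': 0.0, 'width': 0.08667574448943048}
```

View pics/top0.png

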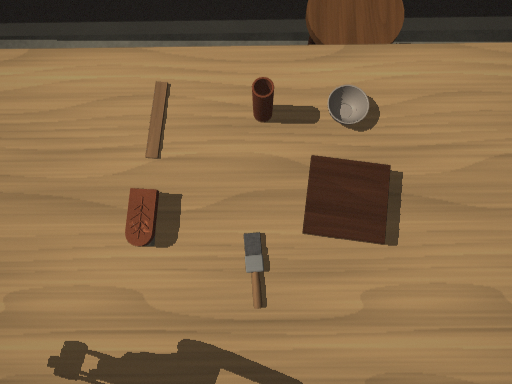

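View pics/side0.png

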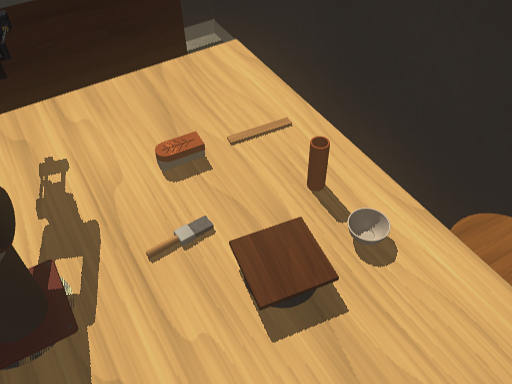

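```bash
cat >> h.py <<'E'
from scipy.optimize import minimize
def plaque_pts():
    a=np.linspace(-np.pi/2,np.pi/2,25)
    o=np.r_[[[-.065,-.031],[-.065,.031]],np.c_[.034+.031*np.cos(a),.031*np.sin(a)]]
    return np.vstack([np.c_[o,np.full(len(o),z)] for z in(0,.022)])
def box(l,w,z0,z1): return np.array([[x,y,z] for x in(-l/2,l/2) for y in(-w/2,w/2) for z in(z0,z1)])
def sil(d,P):
    m=np.zeros((384*4,512*4),np.uint8);h=cv2.convexHull((proj(d,P)*4+1.5).round().astype(np.int32))
    cv2.fillPoly(m,[h],1);return cv2.resize(m*255,(512,384),interpolation=cv2.INTER_AREA)/255.
def fit(pts,z,views,x0):
    f=lambda v:sum(1-np.minimum(s:=sil(d,pts@R.from_euler('z',v[2]).as_matrix().T+[v[0],v[1],z]),m).sum()/np.maximum(s,m).sum() for d,m in views)
    S=np.array([x0,np.add(x0,[.01,0,0]),np.add(x0,[0,.01,0]),np.add(x0,[0,0,.12])])
    r=minimize(f,x0,method='Nelder-Mead',options=dict(initial_simplex=S,xatol=1e-4,fatol=1e-5,maxiter=150));return r.x,r.fun/len(views)
def target(pos_grasp,px,alpha):
    "tool pose: plaque heading px (rad, horizontal), tilt alpha from down; grasp point -> TCP"
    u=np.array([np.cos(px),np.sin(px),0]);k=np.array([0,0,1.])
    z=-np.cos(alpha)*k-np.sin(alpha)*u;x=np.cos(alpha)*u-np.sin(alpha)*k
    return R.from_matrix(np.c_[x,np.cross(z,x),z]),np.asarray(pos_grasp)+.019*z
def delta(Rt,p):
    s=state();R0=R.from_euler('xyz',s["tool_rot"])
    rv=(R0.inv()*Rt).as_rotvec();t=R0.inv().apply(p-s["ee_pos"])
    print("t",round(s["time"],2),"turn",rv.round(3),"deg",np.degrees(np.linalg.norm(rv)).round(1),"shift",t.round(4),"rows",max(np.linalg.norm(rv)/.125,np.linalg.norm(t)/.0417).round(1))
E
python3 - <<'E'
from h import *
V=[get_image("top"),get_image("side")]
def go(lab,pts,z,x0):
    v=[(d,outline_of(lab,d)[0]["mask"].astype(float)) for d in V]
    for vv in(v[:1],v[1:],v):
        print(lab,*[np.round(q,4) for q in fit(pts,z,vv,x0)])
    return fit(pts,z,v,x0)[0]
p=go("plaque",plaque_pts(),.035,[.498,.253,np.radians(175)])
b=go("stand",box(.18,.18,.05,.064),0,[.534,-.206,np.radians(-6)])
E
```

```text
plaque [0.4967 0.2561 3.0771] 0.0381
plaque [0.4977 0.2563 3.0775] 0.0459
plaque [0.497 0.256 3.087] 0.0427
stand [ 0.5335 -0.208  -0.1414] 0.0163
stand [ 0.5332 -0.2085 -0.1453] 0.0573
stand [ 0.5335 -0.2081 -0.1406] 0.0369
```

Run:
```python
from h import *
Rt,p=target([.484,.257,.046],3.08,.6)
delta(Rt,p-Rt.apply([0,0,.1]));print(p)
```

```text
t 0.75 turn [-0.066 -0.598 -0.214] deg 36.6 shift [-0.3484 -0.2532  0.1097] rows 10.7
[0.49470786 0.25633964 0.03031862]
```

Emit:
servo_tool(moves=[[-0.01, -0.1, -0.04, -0.035, -0.025, 0.01, 0.087], [-0.02, -0.2, -0.08, -0.07, -0.05, 0.02, 0.087], [-0.03, -0.3, -0.12, -0.105, -0.075, 0.03, 0.087], [-0.04, -0.4, -0.16, -0.14, -0.1, 0.04, 0.087], [-0.05, -0.45, -0.18, -0.17, -0.125, 0.05, 0.087]])

```text
time: 1.17
ee_pos: [0.298, 0.4387, 0.1742]
tool_rot: [3.133, 0.456, 3.045]
ft_force: [1.6, -0.5, 0.1]
width: 0.0868
finger_force: 0.0
```

Run:
```python
from h import *
Rt,p=target([.484,.257,.046],3.08,.6)
delta(Rt,p-Rt.apply([0,0,.1]));print(state()["qpos"].round(2))
```

```text
t 1.17 turn [-0.009 -0.143 -0.031] deg 8.4 shift [-0.1139 -0.1655  0.1228] rows 5.6
[ 1.09 -0.07  1.99 -0.48  1.07 -0.19]
```

Emit:
servo_tool(moves=[[0, -0.03, -0.01, -0.02, -0.028, 0.02, 0.087], [0, -0.06, -0.02, -0.04, -0.056, 0.04, 0.087], [-0.01, -0.09, -0.03, -0.06, -0.084, 0.06, 0.087], [-0.01, -0.12, -0.03, -0.08, -0.112, 0.08, 0.087], [-0.01, -0.14, -0.03, -0.1, -0.14, 0.1, 0.087]])

```text
time: 1.58
ee_pos: [0.4177, 0.2862, 0.1269]
tool_rot: [3.139, 0.594, 3.074]
ft_force: [0.7, -0.1, -0.6]
width: 0.0869
finger_force: 0.0
```

Run:
```python
from h import *
Rt,p=target([.484,.257,.046],3.08,.6)
delta(Rt,p-Rt.apply([0,0,.1]));print(state()["qpos"].round(2))
```

```text
t 1.58 turn [-0.    -0.006 -0.005] deg 0.4 shift [-0.0106 -0.025   0.0241] rows 0.9
[ 0.71 -0.23  2.29 -0.62  0.74 -0.4 ]
```

Emit:
servo_tool(moves=[[0, -0.006, -0.005, -0.0106, -0.025, 0.024, 0.087], [0, -0.006, -0.005, -0.0106, -0.025, 0.024, 0.087], [0, -0.006, -0.005, -0.0106, -0.025, 0.024, 0.087]])

```text
time: 1.83
ee_pos: [0.4382, 0.2588, 0.1124]
tool_rot: [-3.14, 0.597, 3.075]
ft_force: [0.0, -0.1, -0.1]
width: 0.0871
finger_force: 0.0
```

Run:
```python
from h import *
d=get_image("wrist");t=get_image("top")
cv2.imwrite("pics/w1.png",d["image"][:,:,::-1])
o=outline_of("plaque",d);ot=outline_of("plaque",t)
print([(k["conf"],k["extent"]) for k in o])
if o: print(fit(plaque_pts(),.035,[(d,o[0]["mask"].astype(float))],[.497,.256,3.08]))
Rt,p=target([.484,.257,.046],3.08,.6)
delta(Rt,p);print(state()["qpos"].round(2),state()["ft_force"])
```

```text
[]
t 2.03 turn [ 0.001 -0.001  0.   ] deg 0.1 shift [ 1.000e-04 -2.900e-03  1.014e-01] rows 2.4
[ 0.63 -0.22  2.31 -0.62  0.67 -0.47] [1.00988916 0.43717957 0.32182829]
```

View pics/w1.png

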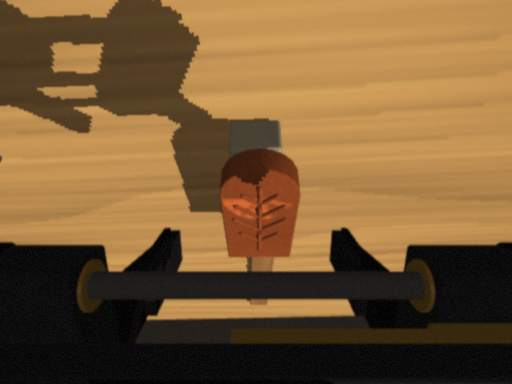

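Emit:
servo_tool(moves=[[0, 0, 0, 0, -0.003, 0.03, 0.087], [0, 0, 0, 0, -0.003, 0.06, 0.087], [0, 0, 0, 0, -0.003, 0.085, 0.087], [0, 0, 0, 0, -0.003, 0.101, 0.087], [0, 0, 0, 0, -0.003, 0.101, 0.087]], newtons=35)

```text
time: 2.45
ee_pos: [0.4937, 0.255, 0.0272]
tool_rot: [-3.138, 0.595, 3.082]
ft_force: [0.1, 0.1, -0.9]
width: 0.0869
finger_force: 0.0
```

Emit:
servo_tool(moves=[[0, 0, 0, 0, 0, 0, 0.07], [0, 0, 0, 0, 0, 0, 0.06], [0, 0, 0, 0, 0, 0, 0.05], [0, 0, 0, 0, 0, 0, 0.05], [0, 0, 0, 0, 0, 0, 0.05]], newtons=35)

```text
time: 2.87
ee_pos: [0.4949, 0.2557, 0.0311]
tool_rot: [3.14, 0.6, 3.079]
ft_force: [-1.9, -0.8, 3.0]
width: 0.0622
finger_force: 34.6
```

Emit:
servo_tool(moves=[[0, 0, 0, -0.012, 0, -0.017, 0.05], [0, 0, 0, -0.03, 0, -0.045, 0.05], [0, 0, 0, -0.05, 0, -0.075, 0.05], [0, 0, 0, -0.07, 0, -0.105, 0.05], [0, 0, 0, -0.09, 0, -0.13, 0.05]])

```text
time: 3.28
ee_pos: [0.4941, 0.2545, 0.1891]
tool_rot: [-3.141, 0.597, 3.08]
ft_force: [2.0, 0.9, -3.2]
width: 0.0617
finger_force: 35.0
```

Run:
```python
from h import *
# waypoints: grasp point & heading & tilt
for g,px,a in(([.5,.13,.3],3.04,-.0),([.52,-.05,.3],3.02,-.5),([.5335,-.208,.25],np.pi-.141,.6-np.pi/2)):
    delta(*target(g,px,a))
print(state()["qpos"].round(2),state()["ft_force"],state()["width"])
```

```text
t 3.28 turn [0.011 0.597 0.038] deg 34.3 shift [-0.0628 -0.1239 -0.0683] rows 4.8
t 3.28 turn [0.003 1.096 0.063] deg 62.9 shift [-0.0823 -0.3018 -0.0578] rows 8.8
t 3.28 turn [-0.017  1.567  0.086] deg 89.9 shift [-0.0713 -0.4579 -0.0119] rows 12.6
[ 0.53 -0.25  2.17 -0.47  0.76 -0.71] [ 1.99503173  0.89694394 -3.19455935] 0.061659373021459324
```

Emit:
servo_tool(moves=[[0, 0.12, 0.01, -0.0125, -0.025, -0.014, 0.05], [0, 0.24, 0.02, -0.025, -0.05, -0.028, 0.05], [0.005, 0.36, 0.02, -0.0375, -0.075, -0.042, 0.05], [0.01, 0.48, 0.03, -0.05, -0.1, -0.055, 0.05], [0.01, 0.597, 0.04, -0.063, -0.124, -0.068, 0.05]])

```text
time: 3.7
ee_pos: [0.5009, 0.1293, 0.2824]
tool_rot: [3.138, 0.01, 3.04]
ft_force: [1.1, 0.1, -3.3]
width: 0.0619
finger_force: 35.0
```

Run:
```python
from h import *
for g,px,a in(([.52,-.05,.3],3.02,-.5),([.5335,-.208,.25],np.pi-.141,.6-np.pi/2)):
    delta(*target(g,px,a))
print(state()["qpos"].round(2))
```

```text
t 3.7 turn [-0.001  0.51   0.021] deg 29.2 shift [-0.028  -0.1763 -0.0013] rows 4.3
t 3.7 turn [-0.015  0.98   0.039] deg 56.2 shift [-0.0504 -0.3318  0.0423] rows 8.1
[ 0.1  -0.08  1.73  0.    1.48 -1.37]
```

Emit:
servo_tool(moves=[[0, 0.1, 0.005, -0.0055, -0.035, 0, 0.05], [0, 0.2, 0.01, -0.011, -0.07, 0, 0.05], [0, 0.3, 0.015, -0.0165, -0.105, 0, 0.05], [0, 0.4, 0.02, -0.022, -0.14, 0, 0.05], [0, 0.51, 0.021, -0.028, -0.176, 0, 0.05]])

```text
time: 4.12
ee_pos: [0.5114, -0.0495, 0.2805]
tool_rot: [-3.139, -0.5, 3.017]
ft_force: [0.6, -0.1, -2.8]
width: 0.0618
finger_force: 35.0
```

Run:
```python
from h import *
for g,px,a in(([.5335,-.208,.25],np.pi-.141,.6-np.pi/2),):
    delta(*target(g,px,a))
print(state()["qpos"].round(2))
```

```text
t 4.12 turn [-0.014  0.471  0.012] deg 27.0 shift [-0.0424 -0.1542  0.0243] rows 3.9
[-0.22  0.34  1.36 -0.05  1.95 -1.67]
```

Emit:
servo_tool(moves=[[0, 0.1, 0, -0.009, -0.032, 0.005, 0.05], [-0.005, 0.2, 0.005, -0.018, -0.064, 0.01, 0.05], [-0.01, 0.3, 0.01, -0.027, -0.096, 0.015, 0.05], [-0.014, 0.4, 0.012, -0.036, -0.128, 0.02, 0.05], [-0.014, 0.471, 0.012, -0.042, -0.154, 0.024, 0.05]])

```text
time: 4.53
ee_pos: [0.5175, -0.2062, 0.2364]
tool_rot: [3.141, -0.974, 3.0]
ft_force: [1.1, 0.0, -3.8]
width: 0.0618
finger_force: 35.0
```

Emit:
servo_tool(moves=[[0, 0, 0, 0, 0, 0, 0.05], [0, 0, 0, 0, 0, 0, 0.05], [0, 0, 0, 0, 0, 0, 0.05]])

```text
time: 4.78
ee_pos: [0.518, -0.2037, 0.2386]
tool_rot: [-3.141, -0.968, 3.001]
ft_force: [-0.6, 0.3, -1.9]
width: 0.0617
finger_force: 35.0
```

Run:
```python
from h import *
delta(*target([.5335,-.208,.25],np.pi-.141,.6-np.pi/2))
s=state();print(s["qpos"].round(2),s["ft_force"],s["width"])
# fit plaque pose tilt in hand: free 6-dof-ish: position + yaw + tilt about plaque y
V=[get_image("top"),get_image("side"),get_image("wrist")]
cv2.imwrite("pics/top2.png",V[0]["image"][:,:,::-1]);
a=[cv2.resize(v["image"][:,:,::-1],(400,300)) for v in V]
cv2.imwrite("pics/all2.png",np.vstack([np.hstack(a[:2]),np.hstack([a[2],a[2]*0])]))
for d in V:
    print([(round(k["conf"],2),k["extent"]) for k in outline_of("plaque",d)])
```

```text
t 4.78 turn [-0.     0.003 -0.   ] deg 0.2 shift [ 0.0004 -0.0021 -0.0007] rows 0.1
[-0.39  0.83  0.94 -0.28  2.31 -1.91] [-0.60476742  0.277232   -1.90461005] 0.06170873105629382
[]
[(0.75, [268.5, 176.7, 26.4, 60.6])]
[(0.62, [189.3, 183.7, 136.7, 140.1])]
```

View pics/all2.png

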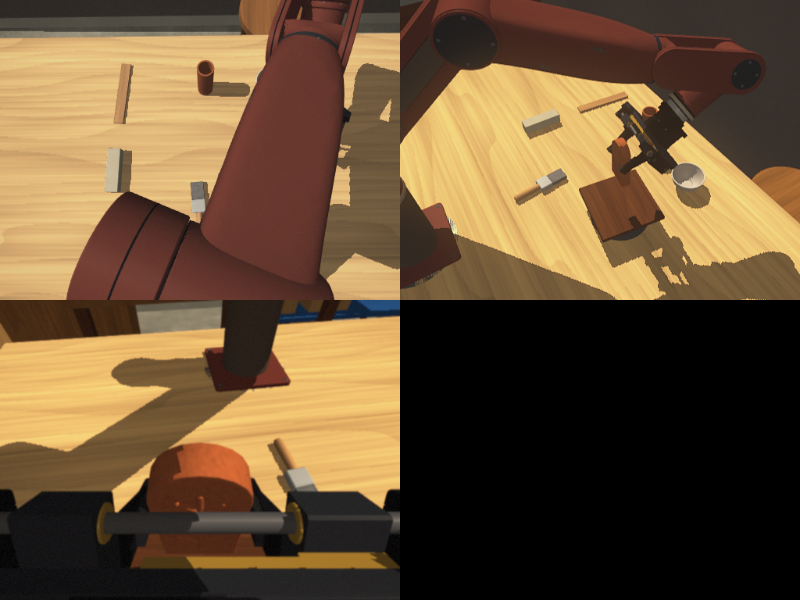

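Emit:
servo_tool(moves=[[0, 0, 0, -0.02, -0.002, 0.0135, 0.05], [0, 0, 0, -0.04, -0.002, 0.027, 0.05], [0, 0, 0, -0.06, -0.002, 0.0405, 0.05], [0, 0, 0, -0.078, -0.002, 0.054, 0.05], [0, 0, 0, -0.078, -0.002, 0.054, 0.05]])

```text
time: 5.5
ee_pos: [0.5155, -0.2048, 0.14]
tool_rot: [3.14, -0.973, 3.004]
ft_force: [0.5, 0.8, -4.9]
width: 0.0616
finger_force: 35.0
```

Run:
```python
from h import *
delta(*target([.5335,-.208,.142],np.pi-.141,.6-np.pi/2))
s=state();print(s["ft_force"].round(2),s["width"],s["ee_pos"])
d=get_image("side");m=outline_of("plaque",d)[0]["mask"].astype(float)
Rt=R.from_euler('xyz',s["tool_rot"]);g=s["ee_pos"]-Rt.apply([0,0,.019])
# plaque in hand: x axis = tool x rotated; vertical nominal
P=plaque_pts()-[.013,0,.011]
x_ax=lambda f:Rt*R.from_euler('y',-.6+f)*R.identity()
Q=lambda v:Rt.apply(R.from_euler('y',v[1]).apply((R.from_matrix(np.diag([1,-1,-1]))).apply(P-[v[0],0,0])))+g
# nominal: relief (plaque z) opposite tool z when alpha=0; at grasp alpha=.6 plaque x = tool x turned about y
from itertools import product
best=[]
for s0,f in product(np.arange(-.015,.016,.005),np.arange(-.8,-.35,.04).tolist()+np.arange(.4,.8,.04).tolist()):
    q=sil(d,Q((s0,f)));best.append((np.minimum(q,m).sum()/np.maximum(q,m).sum(),s0,f,(m*(q<.5)).sum()))
best.sort(reverse=True);print(np.round(best[:5],3));v=best[0][1:3]
im=d["image"][:,:,::-1].copy()
cv2.polylines(im,[cv2.convexHull(proj(d,Q((0,-.6))).round().astype(np.int32))],1,(0,255,0),1)
cv2.imwrite("pics/s3.png",cv2.resize(im[130:300,200:400],(800,680))[:600])
```

```text
t 5.5 turn [-0.001 -0.003  0.002] deg 0.2 shift [-0.0087 -0.0007  0.0028] rows 0.2
[ 0.52  0.78 -4.9 ] 0.061640142653046404 [ 0.51552091 -0.20478736  0.14004669]
[[8.14e-01 5.00e-03 6.00e-01 9.00e+00]
 [8.10e-01 0.00e+00 6.00e-01 6.00e+00]
 [7.78e-01 0.00e+00 6.40e-01 5.00e+00]
 [7.77e-01 5.00e-03 6.40e-01 1.10e+01]
 [7.70e-01 0.00e+00 5.60e-01 5.60e+01]]
```

View pics/s3.png

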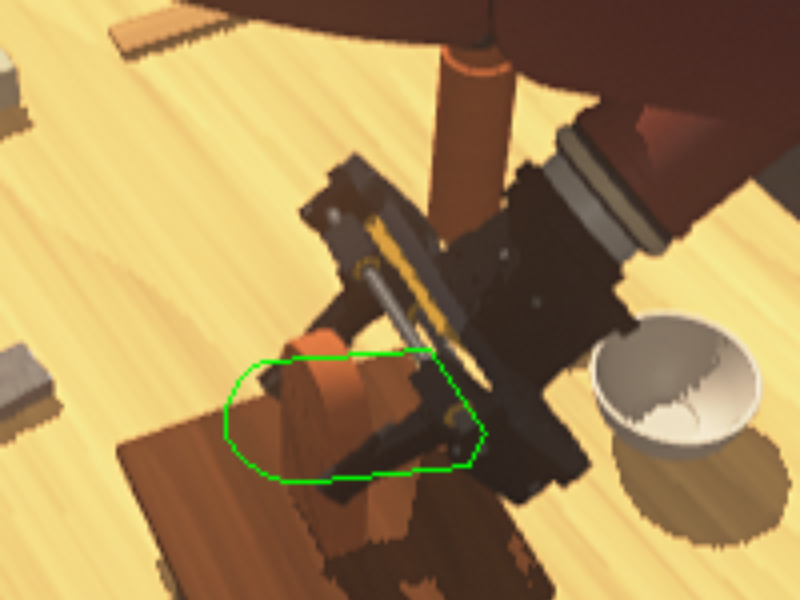

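Emit:
servo_tool(moves=[[0, 0, 0, -0.002, -0.001, 0.001, 0.05], [0, 0, 0, -0.004, -0.001, 0.002, 0.05], [0, 0, 0, -0.0055, -0.001, 0.0025, 0.05], [0, 0, 0, -0.007, -0.001, 0.003, 0.05], [0, 0, 0, -0.007, -0.001, 0.003, 0.05]])

```text
time: 6.02
ee_pos: [0.5189, -0.2073, 0.137]
tool_rot: [-3.139, -0.967, 2.999]
ft_force: [-0.4, -0.1, -4.3]
width: 0.0615
finger_force: 35.0
```

Emit:
servo_tool(moves=[[0, 0, 0, -0.001, 0, 0.0005, 0.05], [0, 0, 0, -0.001, 0, 0.0005, 0.05]])

```text
time: 6.18
ee_pos: [0.5188, -0.2073, 0.1356]
tool_rot: [-3.14, -0.968, 2.999]
ft_force: [0.1, 1.3, -3.6]
width: 0.0616
finger_force: 35.0
```

Emit:
servo_tool(moves=[[0, 0, 0, -0.0008, 0, 0.0006, 0.05], [0, 0, 0, -0.0016, 0, 0.0012, 0.05], [0, 0, 0, -0.0016, 0, 0.0012, 0.05]])

```text
time: 6.43
ee_pos: [0.5187, -0.2072, 0.1334]
tool_rot: [-3.14, -0.968, 3.0]
ft_force: [-0.2, 0.5, -3.8]
width: 0.0617
finger_force: 35.0
```

Emit:
servo_tool(moves=[[0, 0, 0, -0.0008, 0, 0.0006, 0.05], [0, 0, 0, -0.0008, 0, 0.0006, 0.05]])

```text
time: 6.6
ee_pos: [0.5187, -0.2072, 0.1324]
tool_rot: [-3.14, -0.968, 3.0]
ft_force: [-0.3, -0.2, -3.4]
width: 0.0617
finger_force: 35.0
```

Emit:
servo_tool(moves=[[0, 0, 0, -0.0008, 0, 0.0006, 0.05], [0, 0, 0, -0.0008, 0, 0.0006, 0.05]])

```text
time: 6.77
ee_pos: [0.5187, -0.2072, 0.1322]
tool_rot: [-3.139, -0.968, 2.999]
ft_force: [-0.1, 1.3, -1.4]
width: 0.0619
finger_force: 35.0
```

Emit:
servo_tool(moves=[[0, 0, 0, -0.0008, 0, 0.0006, 0.05], [0, 0, 0, -0.0008, 0, 0.0006, 0.05]])

```text
time: 6.93
ee_pos: [0.5188, -0.2072, 0.1322]
tool_rot: [-3.139, -0.968, 2.998]
ft_force: [0.3, 0.7, 5.0]
width: 0.0619
finger_force: 35.0
```

Emit:
servo_tool(moves=[[0, 0, 0, -0.0008, 0, 0.0006, 0.05], [0, 0, 0, -0.0008, 0, 0.0006, 0.05]])

```text
time: 7.1
ee_pos: [0.5188, -0.2072, 0.1322]
tool_rot: [-3.138, -0.969, 2.998]
ft_force: [0.0, 0.8, 8.4]
width: 0.0614
finger_force: 35.0
```

Emit:
servo_tool(moves=[[0, 0, 0, 0.001, 0, -0.0007, 0.05], [0, 0, 0, 0.001, 0, -0.0007, 0.05], [0, 0, 0, 0.001, 0, -0.0007, 0.05]], newtons=5)

```text
time: 7.35
ee_pos: [0.5188, -0.2072, 0.1321]
tool_rot: [-3.139, -0.968, 2.999]
ft_force: [0.8, 1.2, 6.0]
width: 0.0622
finger_force: 5.0
```

Emit:
servo_tool(moves=[[0, 0, 0, 0, 0, 0, 0.063], [0, 0, 0, 0, 0, 0, 0.066], [0, 0, 0, 0, 0, 0, 0.07], [0, 0, 0, 0, 0, 0, 0.08], [0, 0, 0, 0, 0, 0, 0.087]])

```text
time: 7.77
ee_pos: [0.5185, -0.2072, 0.1305]
tool_rot: [-3.14, -0.968, 3.0]
ft_force: [0.4, -0.3, -0.3]
width: 0.0764
finger_force: 0.0
```

Emit:
servo_tool(moves=[[0, 0, 0, 0, 0, 0, 0.087], [0, 0, 0, 0, 0, 0, 0.087], [0, 0, 0, 0, 0, 0, 0.087]])

```text
time: 8.02
ee_pos: [0.5186, -0.2073, 0.1308]
tool_rot: [-3.14, -0.968, 2.999]
ft_force: [0.1, -0.0, 0.2]
width: 0.0859
finger_force: 0.0
```

Run:
```python
from h import *
d=get_image("side");w=get_image("wrist")
im=np.vstack([d["image"][130:320,180:400],cv2.resize(w["image"],(220,165))])[:,:,::-1]
cv2.imwrite("pics/s4.png",np.hstack([cv2.resize(d["image"][150:320,220:390],(400,400)),cv2.resize(w["image"],(400,400))])[:,:,::-1])
```

```text
(no output)
```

View pics/s4.png

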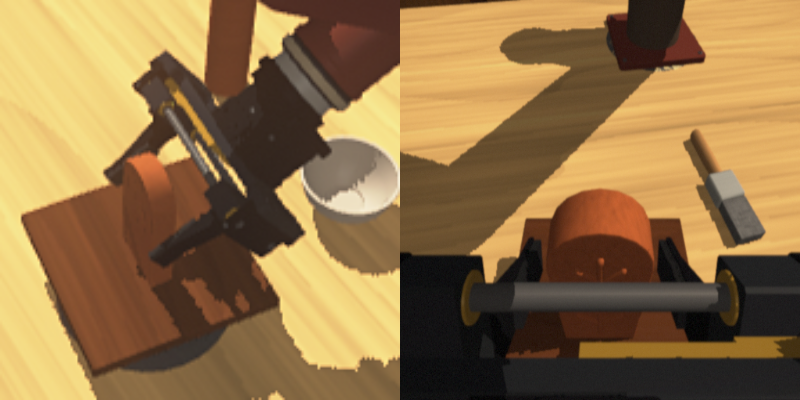

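Emit:
servo_tool(moves=[[0, 0, 0, 0, 0, -0.015, 0.087], [0, 0, 0, 0, 0, -0.035, 0.087], [0, 0, 0, 0, 0, -0.055, 0.087], [0, 0, 0, 0, 0, -0.075, 0.087], [0, 0, 0, 0, 0, -0.09, 0.087]])

```text
time: 8.53
ee_pos: [0.593, -0.2177, 0.1831]
tool_rot: [-3.139, -0.967, 2.999]
ft_force: [-0.4, -0.1, 0.5]
width: 0.0872
finger_force: 0.0
```

Emit:
servo_tool(moves=[[0, 0, 0, 0.02, 0, -0.015, 0.087], [0, 0, 0, 0.05, 0, -0.035, 0.087], [0, 0, 0, 0.08, 0, -0.05, 0.087], [0, 0, 0, 0.08, 0, -0.05, 0.087], [0, 0, 0, 0.08, 0, -0.05, 0.087]])

```text
time: 8.95
ee_pos: [0.5887, -0.2172, 0.2796]
tool_rot: [-3.137, -0.961, 2.997]
ft_force: [0.2, 0.7, -1.0]
width: 0.0871
finger_force: 0.0
```

Run:
```python
from h import *
d=get_image("side");w=get_image("wrist")
m=outline_of("plaque",d)[0]["mask"].astype(float)
# upright plaque: x up, relief (z) toward heading; axes turned so fit's yaw is the face normal heading
P=plaque_pts()-[-.065,0,.011];P=np.c_[P[:,2],-P[:,1],P[:,0]]
v,e=fit(P,.064,[(d,m)],[.5335,-.208,-.141]);print(v.round(4),e,"off",np.hypot(v[0]-.5335,v[1]+.208),"yaw err",v[2]+.141,state()["ft_force"])
cv2.imwrite("pics/s5.png",np.hstack([cv2.resize(d["image"][150:320,220:390],(400,400)),cv2.resize(w["image"],(400,400))])[:,:,::-1])
```

```text
[ 0.5336 -0.2099 -0.1701] 0.05353285328532842 off 0.0019429149459291666 yaw err -0.029112024369914696 [-0.46459915  0.43517812 -1.11487379]
```

View pics/s5.png

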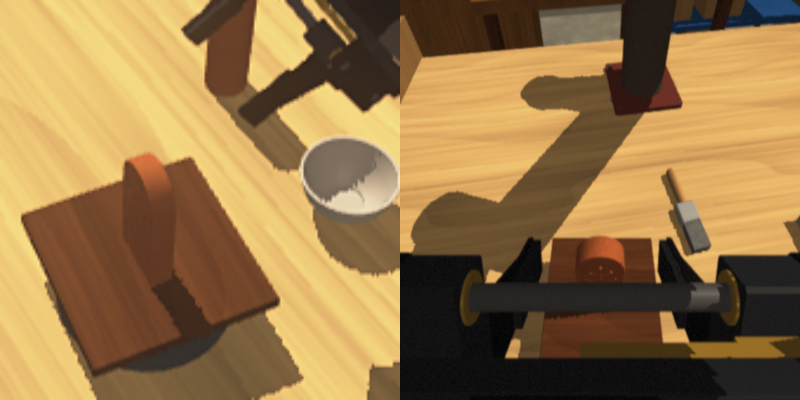

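The plaque stands upright and free at the board's centre (offset about 2 mm, yaw error about 0.03 rad). The gripper is clear of it, and the tube, bowl and brush in view are untouched.

```bash
python3 -c "
from station import *
print(sign_off())"
```

```text
the job is handed in; nothing more can be done
None
```

The job is handed in: the plaque stands upright and free on its flat end, measured about 2 mm from the board's centre and about 0.03 rad off square to its sides, and no bystander was seen to move.

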